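Put the amber jar in the dark box and latch its sliding cover

ROBOT

A 7-joint arm with a two-finger parallel gripper is mounted at the origin on a cart in front of the work surface, level with it; the furniture and walls round the work are solid. World frame = base frame: x ahead of the robot, y to its left, z up, the work surface at z = 0. Lengths are in m, angles in rad, forces in N, time in s.
With the tool pointing down it reaches from about 0.4 to 0.875 m from the base axis. Payload 6.5 kg.
Tool frame: the origin (TCP) lies midway between the tips of the shut fingers; the grasp point (between the pads) lies 19 mm behind it; z points along the fingers, x is the direction in which the jaws open and shut, and the axes are right-handed (so a half turn about z gives the same grasp; the last joint's range is limited). The gripper opens to 85 mm and grips with 20 to 120 N. Pads are 22 mm wide; open, the fingers measure 114 mm over their backs; the gripper's body (76 mm by 85 mm) begins 54 mm behind the grasp point. The pads swing forward as they close: fully open they stand 13 mm farther back than shut.
Start: joints at [1.268, 0.536, -0.004, 1.538, 0.003, 1.067, -0.071], TCP at [0.152, -0.632, 0.231] pointing down, gripper open.
Joint ranges: [-2.7, 2.7], [-0.37, 2.16], [-1.27, 1.26], [0.24, 2.4], [-1.31, 4.45], [0.19, 1.91], [-2.76, 2.76]. Speed limits (rad/s): [2.39, 2.39, 3.14, 3.14, 3.14, 3.14, 3.14].

INTERFACE

Orientations are given as a 3x3 rotation matrix whose columns are the frame's x, y, z axes.
In Python, from cell import manip gives the robot as it stands. Calls block until the motion is done:
- manip.move_pose(position, orientation): joint-space move of the TCP to a pose.
- manip.move_linear(position, ori=None, max_speed=0.15, until_force=None): straight line of the TCP; ori=None keeps the orientation; max_speed is the mean speed in m/s. With until_force (N) it stops when the force on the tool has changed by that much, and returns True; else False.
- manip.move_j(angles): joint-space move.
- manip.move_gripper(opening, f_grip=None): finger opening in m; f_grip is the grip in N (None keeps the last); returns when the fingers have stopped.
- manip.dwell(seconds).
- manip.ik(position, orientation): joint angles nearest the present ones, or None.
- manip.capture(name): name is "scene" or "top"; returns (picture, depth): 384x512x3 uint8, blue, green, red; 384x512 float32, m along the optical axis (not along the pixel's ray), 0 where there is no reading.
- manip.calibration(name): a dict with "camera_matrix" (3x3 intrinsics, pixels), "dist_coeffs" ([k1, k2, p1, p2, k3] as OpenCV has them; the pictures are not rectified), "R" (3x3) and "t" (3): a world point X has camera coordinates R X + t. Camera axes: x right, y down, z forward; pixel columns grow to the right and rows downward; lengths in m; the calibration is good to about 2 mm. A picture is of the moment at which its call begins. calibration takes no time and is no camera call.
A pose or a line that the arm cannot do raises manip.PlanningError and nothing moves.
- manip.hand_in(): hands the job in, once; it reports no verdict.
Readings, each from a call of its own:
- manip.current_clock(): time.
- manip.current_joints(): joint angles.
- manip.current_qvel(): joint speeds.
- manip.current_joint_efforts(): joint torques, N m.
- manip.current_tcp_pos(): TCP position.
- manip.current_ee_rot(): TCP orientation.
- manip.current_wrist_force(): force on the tool from outside, world axes, zero at the start.
- manip.current_ft_torque(): the same for the moment, N m.
- manip.current_gripper_width(): finger opening in m.
Only numpy, scipy, OpenCV 4.12 (cv2) and the standard library are available. Lean on these libraries where they do the work, as an engineer would, in place of code of your own. Each camera call takes 0.05 s, during which the arm holds its last target. There are 200 camera calls.

TASK

The contents of the small amber jar must be kept from light: slide the dark box's cover back far enough, stand the jar upright on the floor of the open compartment, setting it down gently, and let it go. Then slide the cover fully home over it, so that the hook on the cover runs onto the pin beside the box and its sprung latch flips shut behind the pin. Leave the other bottles and the timer where they stand.

Things in the scene. Friction and masses are not known exactly. Their poses are not given: they have to be found in the camera images.
- dark_box: Fixed grey metal box, 116 (its x) x 240 (y) x 98 mm, 6 mm walls, side rails up to z 108. Origin: centre of the underside; z up. Open compartment at the -y end: inside x -52..+52, y -114..+16, floor at z 5 (mm). The +y end has a fixed top. The pin's bracket stands out from the -x side (towards the robot) to x = -99, y = -50 mm.
- cover (a joint): Opening (m) of the black sliding cover: 0 = home, 0.136 = fully open, at its stop. It opens along the box's +y, closes along -y, and stays where left; 3 N moves it, 2 N more as the latch passes the pin. Starts 0.03 to 0.07 open, too little for the jar. Plate 100 x 150 x 5 mm, its top at z = 0.105, its -y edge at box y = -0.120 + opening; when open it overhangs the box's +y end.
- rib (a point): Middle of the top edge of the push rib, an upright bar across the cover by which it is pushed either way: 60 mm along the box's x, 10 mm along y, 24 mm above the cover's plate, its top at z = 0.129. In the box frame at x = 0, y = -0.035 + opening. The hook's steel arm lies beside it at box x below -0.033, up to z = 0.117.
- latch (a joint): Angle (rad) of the sprung 11 mm latch bar that closes the mouth of the steel hook on the cover: 0 = shut, 1.45 = folded fully into the hook. A light spring holds it at 0, also at the start. The pin folds it in over the cover's last 25 mm and it flips shut behind the pin when the cover is about 4 mm or less from home.
- latch_bar (a point): Middle of the latch bar, 114 mm above the worktop; it moves with the cover, on the -x side of the box. The hook's mouth, 15 mm wide, opens to the box's -y.
- pin_top (a point): Top of the upright steel pin, 10 mm thick, 123 mm above the worktop, at box x = -0.080, y = -0.050; it is fixed to the box.
- compartment (a point): Centre of the compartment's floor, at box x = 0, y = -0.049, z = 0.005; axes as the box.
- amber_jar: Small brown (amber) jar with a black screw cap, standing loose on the worktop: body 52 mm in diameter up to a height of 72, cap 45 mm in diameter from 72 to 89 mm; 0.1 to 0.2 kg. Origin: centre of its foot, z up. In the compartment its top is 94 mm above the worktop, 6 mm below the cover.
- dropper_bottle: Slim brown dropper bottle, 33 mm in diameter, 102 mm high, with a black rubber bulb; bystander. Origin: centre of its foot.
- media_bottle: Clear bottle with a screw cap, 56 mm in diameter, 114 mm high; bystander. Origin: centre of its foot.
- timer: Flat white lab timer, 62 x 65 x 18 mm, lying behind the box; bystander. Origin: centre of its underside. Above it hangs the bench's shelf with cartons: at x over 0.63 m everything from z = 0.4 m up is blocked, so wide swings of a wrist there will strike it.
Things that resemble listed ones, but are neither listed nor needed, are in the scene too. What is shaped like the amber_jar but purple is not meant.

How it is judged:
By the outcome, as a careful person would: the job done as asked, in the order asked, and still so for the second after the job is handed in, with the robot touching nothing.
It also fails if it takes over 59 s, if anything falls off the work surface, if the arm or the gripper's body presses on something with over 40 N, if the wrist force passes 120 N, or if a joint passes its speed limit or range.

## Working session

There is one attempt and no reset: what is moved stays moved. The work goes in short steps, each a Python script; the robot and the scene stay as the last script left them, time stands still between calls to the robot, and variables do not carry over. Pictures are saved under pics/ and viewed, about 8 in all and at most 12, crops included, and the job is handed in when it is done.

```bash
mkdir -p pics; ls; cat > h.py <<'E'
import numpy as np, cv2
from cell import manip
def cap(name):
    im,d=manip.capture(name); return im,d,manip.calibration(name)
def deproj(c,d):
    """world xyz per pixel, HxWx3 (nan where no depth)"""
    h,w=d.shape; u,v=np.meshgrid(np.arange(w,dtype=np.float32),np.arange(h,dtype=np.float32))
    p=cv2.undistortPoints(np.stack([u,v],-1).reshape(-1,1,2),np.array(c["camera_matrix"],float),np.array(c["dist_coeffs"],float)).reshape(h,w,2)
    P=np.dstack([p,np.ones((h,w))])*d[...,None]
    X=(P-np.array(c["t"]).ravel())@np.array(c["R"])
    X[d<=0]=np.nan
    return X
def proj(c,X):
    return cv2.projectPoints(np.array(X,float).reshape(-1,1,3),cv2.Rodrigues(np.array(c["R"],float))[0],np.array(c["t"],float),np.array(c["camera_matrix"],float),np.array(c["dist_coeffs"],float))[0].reshape(-1,2)
E
python3 - <<'E'
from h import *
ims=[]
for n in("scene","top"):
    im,d,c=cap(n); np.savez(f"{n}0.npz",im=im,d=d); ims.append(im)
    print(n,-np.array(c["R"]).T@np.array(c["t"]).ravel())
    cv2.imwrite(f"pics/{n}0.png",cv2.resize(im,(800,600),interpolation=cv2.INTER_CUBIC))
print(manip.current_clock())
E
```

```text
pics
scene [-0.16557725  0.67838982  0.79804703]
top [-0.47106189  0.17979109  1.43710862]
0.1
```

View pics/scene0.png

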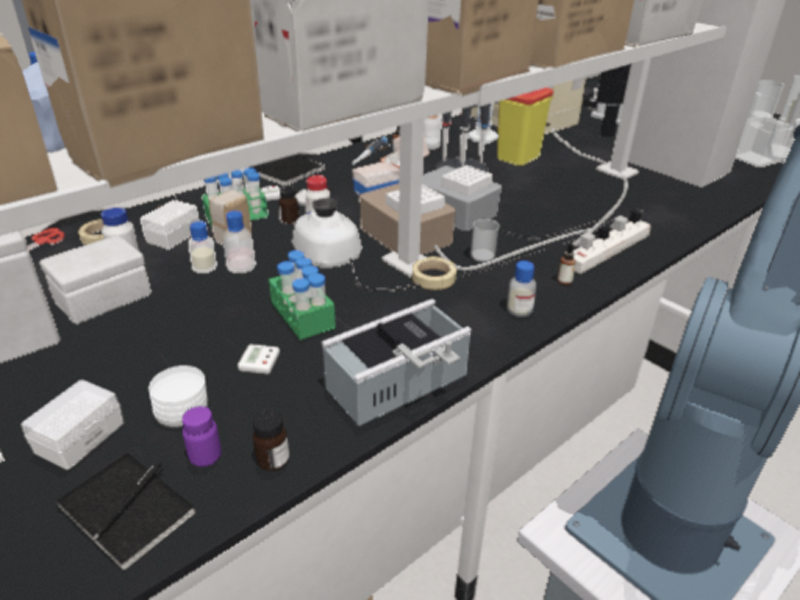

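View pics/top0.png

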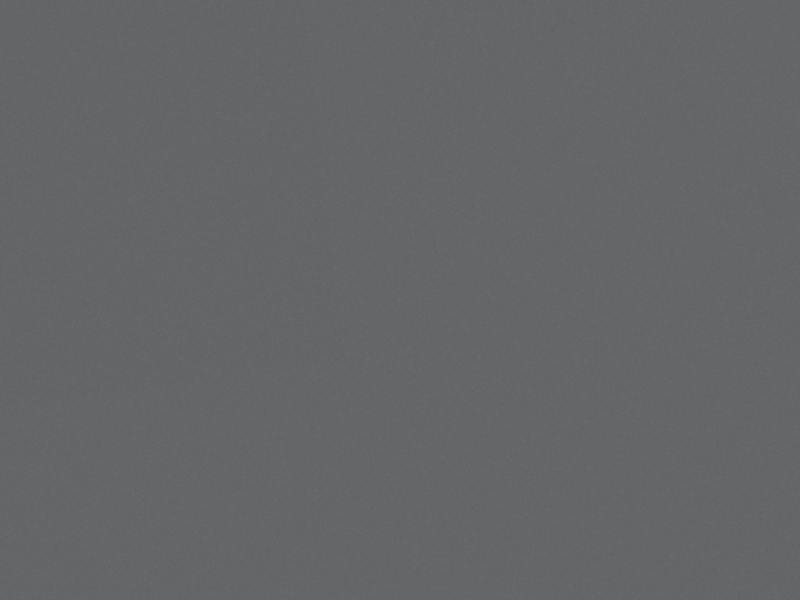

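The scene view shows the box at about (395,360), hook and pin at (430,350) on its near side. The top view is blank grey, so it can't be used. What could be taken for the jar (800 px frame):
- brown jar with black cap at (270,440): chosen
- purple jar at (200,437): decoy
- small dropper bottle at (567,263)
- tiny brown vial at (290,207)

Next: a close crop and the 3D measurements.

```bash
python3 - <<'E'
from h import *
z=np.load("scene0.npz"); im=z["im"]; d=z["d"]; c=manip.calibration("scene"); X=deproj(c,d)
a=im[180:310,95:305]; cv2.imwrite("pics/crop0.png",cv2.resize(a,None,fx=3.8,fy=3.8,interpolation=cv2.INTER_CUBIC))
for u,v in [(173,265),(173,282),(128,262),(165,230),(220,240),(260,222),(298,214),(363,168),(335,185)]: print((u,v),X[v,u].round(3))
# box: points in height band 0.1..0.113, map
m=(X[...,2]>.085)&(X[...,2]<.135)&(X[...,0]>.3)&(X[...,0]<.8)
P=X[180:275,200:305].reshape(-1,3); P=P[np.isfinite(P[:,0])]
for lo,hi in[(.10,.104),(.104,.112),(.112,.119),(.119,.126),(.126,.135)]:
    Q=P[(P[:,2]>lo)&(P[:,2]<hi)]; print(lo,len(Q),Q.min(0).round(3),Q.max(0).round(3),Q.mean(0).round(3))
# plan map
R=np.full((500,500,3),128,np.uint8)
B=im[180:275,200:305].reshape(-1,3); P=X[180:275,200:305].reshape(-1,3)
o=np.argsort(np.nan_to_num(P[:,2]))
x0,y0=.4,-.2
np.savez("P.npz",P=P,B=B)
print(manip.current_clock())
E
```

```text
(173, 265) [0.501 0.35  0.088]
(173, 282) [0.475 0.37  0.064]
(128, 262) [0.58  0.429 0.089]
(165, 230) [0.708 0.259 0.018]
(220, 240) [0.508 0.204 0.082]
(260, 222) [0.464 0.102 0.117]
(298, 214) [ 0.439 -0.02   0.099]
(363, 168) [ 0.517 -0.438  0.055]
(335, 185) [ 0.495 -0.254  0.07 ]
0.1 234 [ 0.401 -0.04   0.1  ] [0.741 0.209 0.104] [0.498 0.093 0.102]
0.104 1399 [ 0.415 -0.042  0.104] [0.739 0.21  0.112] [0.508 0.096 0.107]
0.112 199 [0.411 0.04  0.112] [0.738 0.171 0.119] [0.467 0.101 0.116]
0.119 59 [0.413 0.041 0.119] [0.534 0.117 0.126] [0.462 0.093 0.121]
0.126 57 [0.42  0.041 0.126] [0.538 0.112 0.132] [0.507 0.105 0.129]
0.1
```

View pics/crop0.png

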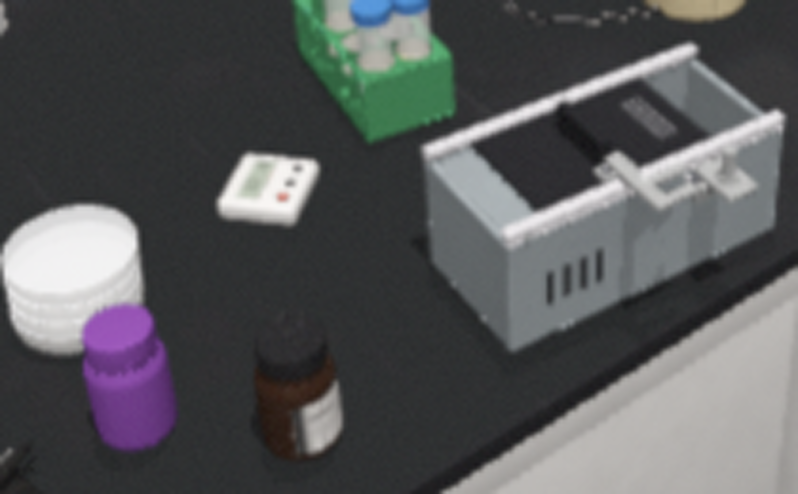

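The crop shows the brown jar with black cap at (292,385), clearly apart from the purple one at (130,375). The rib is at (590,130), the hook at (640,180) and the pin at (735,175). Next I fit the poses.

```bash
cat > fit.py <<'E'
from h import *
from scipy.optimize import least_squares
def fit_jar(X,c,xy0,zoff=0):
    D=np.hypot(X[...,0]-xy0[0],X[...,1]-xy0[1])
    m=(D<.045)
    B=X[m&(X[...,2]>.012+zoff)&(X[...,2]<.066+zoff)]; C=X[m&(X[...,2]>.075+zoff)&(X[...,2]<.084+zoff)]
    T=X[m&(X[...,2]>.086+zoff)&(X[...,2]<.095+zoff)]
    f=lambda p:np.r_[np.hypot(*(B[:,:2]-p).T)-.026,np.hypot(*(C[:,:2]-p).T)-.0225]
    r=least_squares(f,xy0,loss="soft_l1",f_scale=.002)
    return r.x,T[:,:2].mean(0),len(B),len(C),np.median(np.abs(r.fun))
if __name__=="__main__":
    z=np.load("scene0.npz"); im=z["im"]; d=z["d"]; c=manip.calibration("scene"); X=deproj(c,d)
    print("jar",fit_jar(X,c,np.array([.49,.355])))
    S=(slice(175,285),slice(200,310)); P=X[S].reshape(-1,3); B=im[S].reshape(-1,3).mean(1)
    ok=np.isfinite(P[:,0])&(P[:,0]<.65); P=P[ok];B=B[ok]
    rail=P[(P[:,2]>.102)&(P[:,2]<.114)&(B>150)]
    face=P[(P[:,2]>.02)&(P[:,2]<.09)&(B>60)]
    print(len(rail),len(face))
    def loc(p,Q): 
        s,k=np.sin(p[2]),np.cos(p[2]); q=Q[:,:2]-p[:2]; return q@np.array([[k,-s],[s,k]])
    def f(p):
        q=loc(p,rail); e1=np.maximum(np.abs(np.abs(q[:,0])-.055)-.003,0)+np.maximum(np.abs(q[:,1])-.12,0)
        q=loc(p,face)
        e2=np.min(np.abs(np.c_[q[:,0]+.058,q[:,1]-.12,q[:,0]-.052,q[:,1]+.114]),1)
        return np.r_[e1,e2]
    best=min((least_squares(f,[.48,.09,t],loss="soft_l1",f_scale=.002) for t in np.linspace(-.6,.6,13)),key=lambda r:r.cost)
    p=best.x; print("box",p,best.cost,np.median(np.abs(best.fun)))
    q=loc(p,rail); print("rail ext",np.percentile(q,[1,50,99],axis=0).round(4))
    rim=P[(P[:,2]>.12)&(P[:,2]<.135)]; q=loc(p,rim); 
    rb=q[np.abs(q[:,0])<.032]; print("rib y",np.percentile(rb,[2,10,50,90,98],axis=0).round(4),len(rb))
    hk=P[(P[:,2]>.109)&(P[:,2]<.127)]; q=loc(p,hk); q=q[q[:,0]<-.06]; print("hook/pin", np.percentile(q,[2,50,98],axis=0).round(3))
    np.save("box.npy",p)
    k,s=np.cos(p[2]),np.sin(p[2]); W=lambda b:np.array([p[0]+k*b[0]-s*b[1],p[1]+s*b[0]+k*b[1],b[2]])
    pts=[W((sx*.058,sy*.12,zz)) for sx in(-1,1) for sy in(-1,1) for zz in (0,.108)]+[W((-.08,-.05,.123))]
    uv=proj(c,pts); big=cv2.resize(im[175:285,200:310],None,fx=5,fy=5,interpolation=cv2.INTER_CUBIC)
    for u in uv: cv2.circle(big,tuple(int(t) for t in ((u-[200,175])*5+2)),4,(0,0,255),1)
    cv2.imwrite("pics/fit.png",big)
E
python3 fit.py
```

```text
jar (array([0.49546613, 0.3600007 ]), array([0.49283237, 0.36129603]), 376, 51, np.float64(0.0008681869538630371))
538 1773
box [ 0.5082229   0.08343325 -0.11062249] 0.0021638222295675045 0.0007224461051929948
rail ext [[-0.0816 -0.1152]
 [-0.05    0.0215]
 [ 0.0589  0.119 ]]
rib y [[-0.0312  0.0168]
 [-0.0279  0.0192]
 [-0.006   0.0246]
 [ 0.0196  0.0262]
 [ 0.0242  0.0274]] 80
hook/pin [[-0.097 -0.052]
 [-0.083  0.003]
 [-0.061  0.025]]
```

View pics/fit.png

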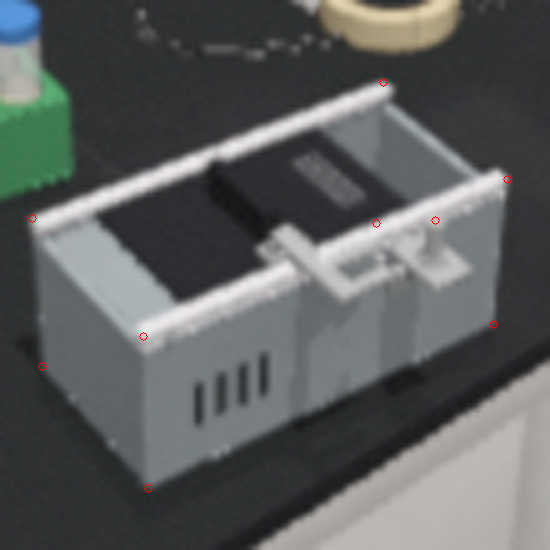

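Good fit: the projected corners land on the box edges and the pin marker on the pin. Box yaw is -0.11 rad and the cover opening about 0.057 m. Now I straddle the rib, grip it, and open the cover.

```bash
cat >> h.py <<'E'
try: bx=np.load("box.npy")
except Exception: bx=np.zeros(3)
k,s=np.cos(bx[2]),np.sin(bx[2])
def W(x,y,z): return np.array([bx[0]+k*x-s*y,bx[1]+s*x+k*y,z])
def L(P): d=np.array(P)[:2]-bx[:2]; return np.array([k*d[0]+s*d[1],-s*d[0]+k*d[1],P[2]])
def Rdown(sg=1):
    X=sg*np.array([-s,k,0]); Z=np.array([0,0,-1.]); return np.c_[X,np.cross(Z,X),Z]
E
python3 - <<'E'
from h import *
print(manip.current_ee_rot().round(2))
for sg in(1,-1):
    for p in (W(.006,.0225,.2),W(.006,.0225,.112),W(.006,.1,.112),W(0,-.056,.045),W(.006,-.035,.112),np.array([.4945,.3605,.04])):
        q=manip.ik(p,Rdown(sg)); print(sg,None if q is None else np.round(q,2))
E
```

```text
[[ 0.23 -0.97 -0.  ]
 [-0.97 -0.23  0.  ]
 [-0.    0.   -1.  ]]
1 [ 0.56  0.67 -1.18  1.85  0.69  1.11  0.59]
1 [ 0.36  0.67 -0.86  1.92  0.66  0.87  0.62]
1 [ 0.34  0.84 -1.09  1.84  0.87  1.04  0.35]
1 [ 0.34  0.68 -0.62  2.01  0.64  0.65  0.76]
1 [ 0.43  0.62 -0.79  1.95  0.6   0.82  0.76]
1 [-0.22  0.85 -0.7   1.72  0.7   0.84  0.22]
-1 [ 0.2   0.44 -0.61  1.86  0.31  0.93 -2.24]
-1 [ 0.05  0.54 -0.44  1.93  0.33  0.74 -2.25]
-1 [-0.    0.6  -0.55  1.85  0.42  0.8  -2.45]
-1 [ 0.05  0.6  -0.25  2.02  0.27  0.55 -2.07]
-1 [ 0.13  0.51 -0.39  1.97  0.29  0.71 -2.12]
-1 [-0.4   0.77 -0.42  1.73  0.44  0.74 -2.73]
```

```bash
python3 - <<'E'
from h import *
r=W(.006,.0225,.2); rad=np.hypot(*r[:2]); p0=manip.current_tcp_pos(); u=p0[:2]/np.hypot(*p0[:2])
q=np.array(manip.ik(np.r_[u*rad,.2],manip.current_ee_rot())); print(q.round(2))
q[0]+= -(np.arctan2(r[1],r[0])-np.arctan2(u[1],u[0])); q[6]=np.pi/2+bx[2]+q[0]
print(q.round(3))
manip.move_gripper(.045); print(manip.current_clock())
manip.move_j(q); print(manip.current_clock(), L(manip.current_tcp_pos()).round(4), manip.current_ee_rot().round(3).tolist(), Rdown().round(3).tolist())
print(np.round(manip.ik(W(.006,.0225,.112),Rdown()),2))
E
```

```text
[ 1.26  0.37 -0.02  1.89  0.01  0.88 -0.09]
[-0.271  0.369 -0.019  1.891  0.009  0.884  1.189]
0.575
3.4667 [0.0064 0.0216 0.2   ] [[0.089, 0.996, -0.001], [0.996, -0.089, -0.001], [-0.001, -0.001, -1.0]] [[0.11, 0.994, 0.0], [0.994, -0.11, 0.0], [0.0, 0.0, -1.0]]
[-0.27  0.5  -0.02  1.95  0.01  0.69  1.16]
```

```bash
python3 - <<'E'
from h import *
t=manip.current_clock
print(manip.move_linear(W(.006,.0225,.112),Rdown(),until_force=8), L(manip.current_tcp_pos()).round(4),t())
manip.move_gripper(0,f_grip=30); w=manip.current_gripper_width(); print("w",w,manip.current_wrist_force().round(1),t())
im,d,c=cap("scene"); cv2.imwrite("pics/grip.png",cv2.resize(im[150:290,180:330],None,fx=5,fy=5,interpolation=cv2.INTER_CUBIC))
if .007<w<.014:
    print(manip.move_linear(W(.006,.1,.112),max_speed=.08,until_force=20),L(manip.current_tcp_pos()).round(4),manip.current_gripper_width(),manip.current_wrist_force().round(1),t())
E
```

```text
False [0.0066 0.0225 0.1126] 4.2
w 0.00936349749608821 [-1.  -1.8  6.1] 4.6083
False [0.0066 0.1008 0.1129] 0.009221061192674318 [-1.4  0.5  4.9] 5.775
```

View pics/grip.png

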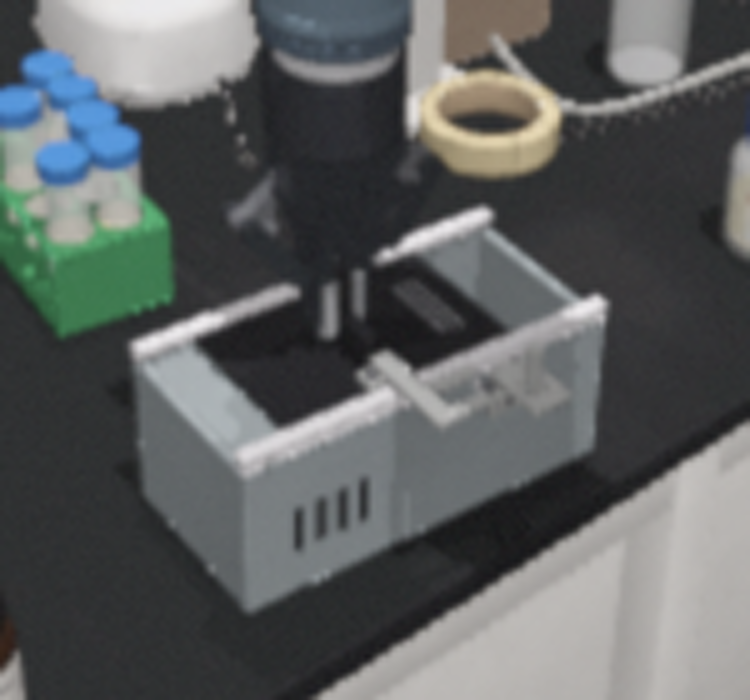

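The picture shows the rib between the fingers at about (350,320), and the width of 9 mm agrees. The cover is now nearly fully open. Next I fetch the jar.

```bash
python3 - <<'E'
from h import *
from fit import fit_jar
t=manip.current_clock
manip.move_gripper(.03); p=manip.current_tcp_pos(); manip.move_linear(p+[0,0,.075],max_speed=.2)
manip.move_gripper(.072)
j=np.array([.4945,.3605])
manip.move_pose(np.r_[j,.18],Rdown()); print(t(),manip.current_joints().round(2))
im,d,c=cap("scene"); cv2.imwrite("pics/open.png",cv2.resize(im[150:310,120:330],None,fx=3.8,fy=3.8,interpolation=cv2.INTER_CUBIC))
print(manip.move_linear(np.r_[j,.040],Rdown(),until_force=8),manip.current_tcp_pos().round(4),t())
manip.move_gripper(.03,f_grip=30); print(manip.current_gripper_width(),manip.current_wrist_force().round(1),t())
E
```

```text
7.8667 [-0.67  0.53 -0.05  1.69  0.03  0.93  0.73]
False [0.4952 0.3609 0.041 ] 9.0
0.049855362570103486 [-0.2  0.   5.9] 9.3333
```

View pics/open.png

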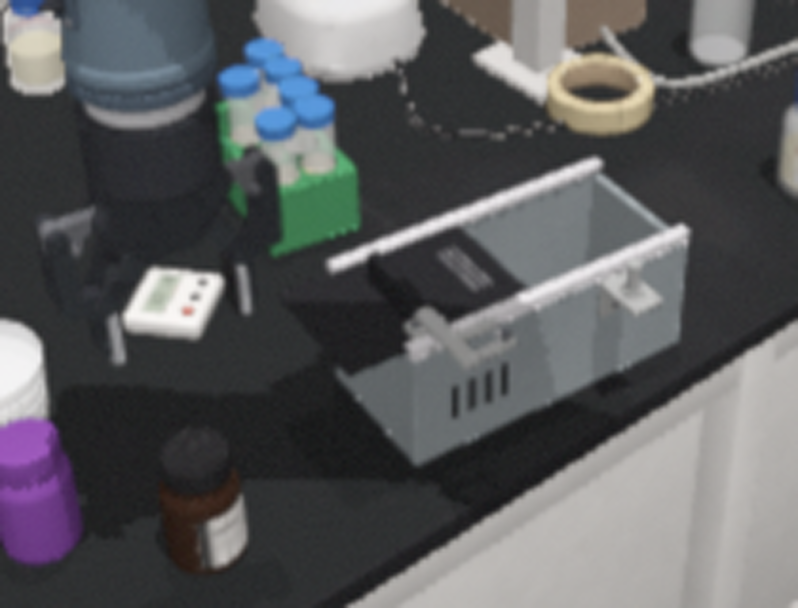

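The cover now overhangs the +y end at (440,270) and the compartment is clear. The jar is gripped. I lift it, carry it over and set it down slowly.

```bash
python3 - <<'E'
from h import *
t=manip.current_clock; f=lambda:manip.current_wrist_force().round(1)
p=manip.current_tcp_pos(); manip.move_linear([p[0],p[1],.205],max_speed=.15); print(manip.current_gripper_width(),f(),t())
manip.move_linear(W(0,-.054,.205),Rdown(),max_speed=.2); print(L(manip.current_tcp_pos()).round(4),f(),t())
im,d,c=cap("scene"); cv2.imwrite("pics/carry.png",cv2.resize(im[110:290,180:380],None,fx=3.3,fy=3.3,interpolation=cv2.INTER_CUBIC))
print(manip.move_linear(W(0,-.054,.060),Rdown(),max_speed=.12,until_force=10),L(manip.current_tcp_pos()).round(4),f(),manip.current_gripper_width(),t())
E
```

```text
0.04939523056960795 [-1.1 -0.  -2.5] 10.5833
[-2.00e-04 -5.29e-02  2.05e-01] [-0.2 -0.2 -1.7] 12.3917
False [ 0.0006 -0.0539  0.0606] [-0.1  0.4 -1.2] 0.04996954834351859 13.8
```

View pics/carry.png

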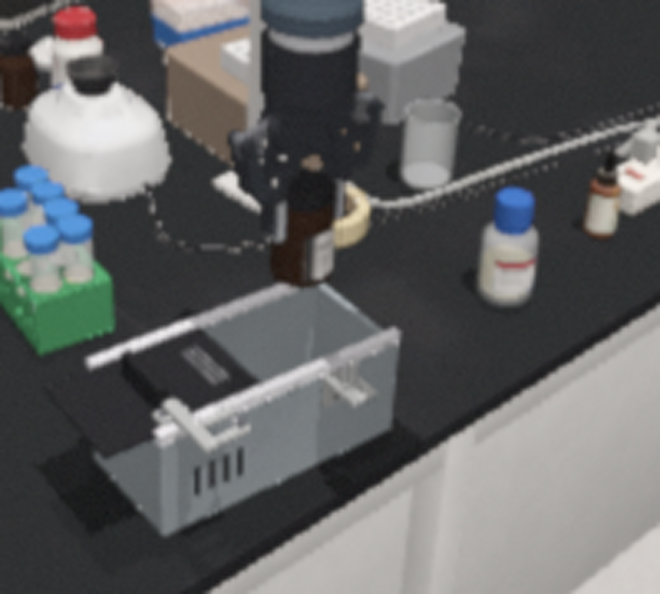

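The jar hangs upright between the pads at (305,240) over the compartment. Now the slow set-down.

```bash
python3 - <<'E'
from h import *
t=manip.current_clock; f=lambda:manip.current_wrist_force().round(1)
print(manip.move_linear(W(0,-.054,.043),Rdown(),max_speed=.015,until_force=4),L(manip.current_tcp_pos()).round(4),f(),manip.current_gripper_width(),t())
manip.dwell(.3); print(f(),manip.current_tcp_pos().round(4))
E
```

```text
True [-0.0001 -0.054   0.0463] [-0.8 -0.2  6.2] 0.04978680958784802 14.6583
[-1.2  0.1  4.5] [0.5021 0.0297 0.0463]
```

Contact came at z 0.0463 where 0.046 was expected, so the jar is on the floor. I release, retreat and look.

```bash
python3 - <<'E'
from h import *
t=manip.current_clock; f=lambda:manip.current_wrist_force().round(1)
manip.move_gripper(.064); print(manip.current_gripper_width(),f())
p=manip.current_tcp_pos(); print(manip.move_linear([p[0],p[1],.2],max_speed=.12,until_force=10),f(),t())
manip.move_gripper(.045)
manip.move_pose(W(.006,.1005,.2),Rdown()); print(t())
im,d,c=cap("scene"); cv2.imwrite("pics/placed.png",cv2.resize(im[150:290,180:330],None,fx=5,fy=5,interpolation=cv2.INTER_CUBIC))
X=deproj(c,d); m=(X[...,2]>.085)&(X[...,2]<.1)
P=X[m]; q=np.array([L(a) for a in P]); i=(abs(q[:,0])<.045)&(q[:,1]>-.105)&(q[:,1]<.005); q=q[i]
print(len(q),q.mean(0).round(4),np.ptp(q,axis=0).round(3),np.median(q[:,2]))
E
```

```text
0.06356410743367326 [1.3 4.9 0.5]
False [-0.3  0.6  0.9] 16.6833
17.6667
149 [-0.0053 -0.0517  0.0931] [0.045 0.045 0.013] 0.09388092383290839
```

View pics/placed.png

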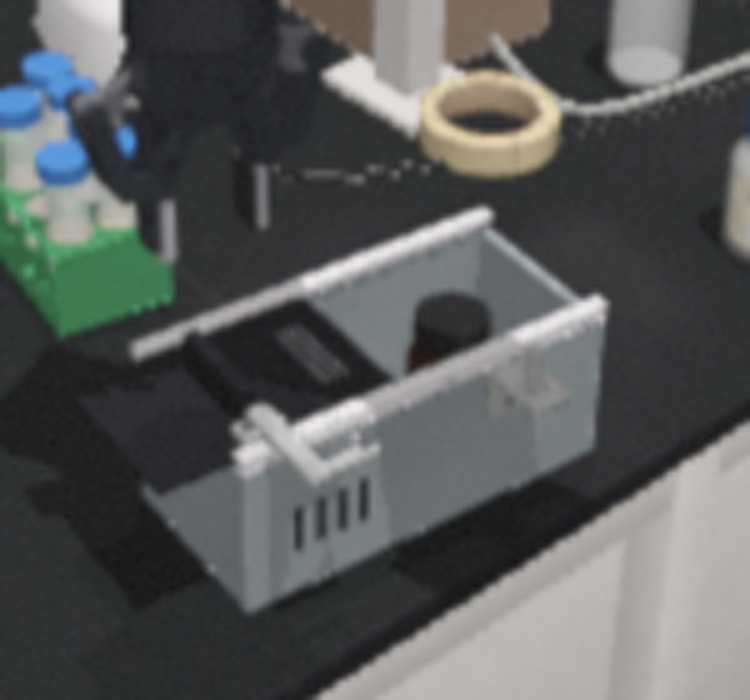

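The jar stands upright in the compartment: its cap is at (450,320) and its top measures 0.094 m. Now I close the cover.

```bash
python3 - <<'E'
from h import *
t=manip.current_clock; f=lambda:manip.current_wrist_force().round(1); l=lambda:L(manip.current_tcp_pos()).round(4)
print(manip.move_linear(W(.006,.1005,.112),Rdown(),until_force=8),l())
manip.move_gripper(0,f_grip=40); w=manip.current_gripper_width(); print("w",w,f(),t())
if .007<w<.014:
    print(manip.move_linear(W(.006,0,.112),Rdown(),max_speed=.08,until_force=18),l(),f(),t())
    print(manip.move_linear(W(.006,-.040,.112),Rdown(),max_speed=.03,until_force=18),l(),f(),manip.current_gripper_width(),t())
    manip.dwell(.3); print(l(),f())
im,d,c=cap("scene"); cv2.imwrite("pics/closed.png",cv2.resize(im[170:270,200:320],None,fx=6,fy=6,interpolation=cv2.INTER_CUBIC))
E
```

```text
False [0.0067 0.1004 0.1128]
w 0.008853635673274553 [-1.6 -0.   5.8] 18.8583
False [0.0066 0.0002 0.113 ] [-1.1  0.4  8.9] 20.2667
False [ 0.0067 -0.0342  0.113 ] [ 0.5 14.8  4.3] 0.008704792487422239 21.75
[ 0.0067 -0.0342  0.113 ] [-0.1 14.5  4.7]
```

View pics/closed.png

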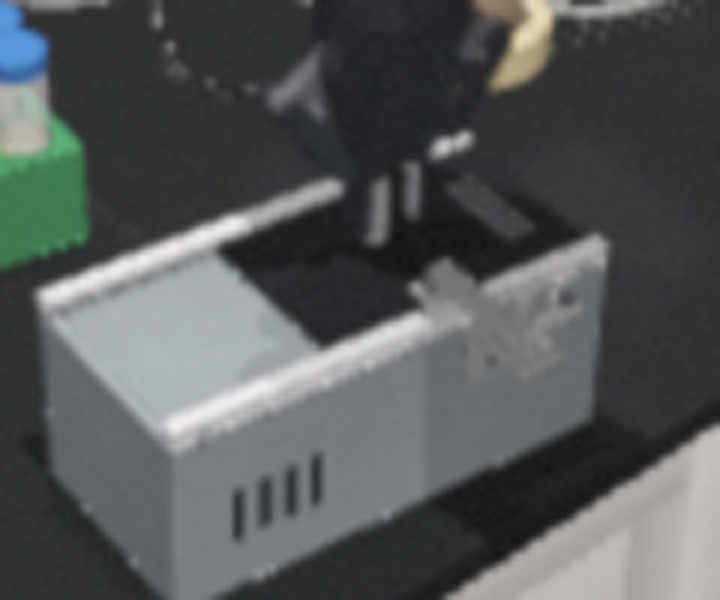

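The cover reached its stop: TCP at box y -0.034 with 14.5 N holding, and 135 mm of travel from the open stop. I relax, release, retreat and check.

```bash
python3 - <<'E'
from h import *
t=manip.current_clock; f=lambda:manip.current_wrist_force().round(1); l=lambda:L(manip.current_tcp_pos()).round(4)
p=manip.current_tcp_pos(); manip.move_linear(p,max_speed=.03); print(l(),f())
manip.move_gripper(.035); manip.dwell(.2); print(manip.current_gripper_width(),f())
p=manip.current_tcp_pos(); manip.move_linear([p[0],p[1],.22],max_speed=.15)
q=manip.current_joints(); q=np.array(q); q[0]+=.75; manip.move_j(q); print(t(),f(),manip.current_tcp_pos().round(2))
im,d,c=cap("scene"); np.savez("end.npz",im=im,d=d)
X=deproj(c,d); P=X[170:275,195:310].reshape(-1,3); P=P[np.isfinite(P[:,0])]; q=np.array([L(a) for a in P])
r=q[(abs(q[:,0])<.03)&(q[:,2]>.12)&(q[:,2]<.135)&(abs(q[:,1])<.12)]; print("rib y",np.percentile(r[:,1],[2,10,50,90,98]).round(4),len(r))
for y in(-.12+.0,): pass
h=q[(q[:,0]<-.06)&(q[:,0]>-.11)&(q[:,2]>.107)&(q[:,2]<.128)&(abs(q[:,1])<.12)]; print("hook/pin y",np.percentile(h[:,1],[2,50,98]).round(3))
z=np.load("scene0.npz"); X0=deproj(c,z["d"])
df=np.nanmax(cv2.absdiff(im,z["im"]),2); print("px changed elsewhere: timer",df[215:240,148:182].mean().round(1),"media",df[165:202,322:346].mean().round(1),"dropper",df[152:184,354:372].mean().round(1),"purple",df[258:298,115:142].mean().round(1))
a=cv2.resize(im[195:255,240:310],None,fx=8,fy=8,interpolation=cv2.INTER_CUBIC)
cv2.imwrite("pics/end_close.png",a); cv2.imwrite("pics/end.png",cv2.resize(im,(800,600),interpolation=cv2.INTER_CUBIC))
E
```

```text
[ 0.0066 -0.034   0.113 ] [-0.1  2.3  0.1]
0.03482473683144175 [-0.1 -0.5 -0.2]
25.2833 [-0.2  0.2 -0.1] [ 0.41 -0.31  0.22]
rib y [-0.0391 -0.0371 -0.0319 -0.0283 -0.0274] 80
hook/pin y [-0.072 -0.047 -0.031]
px changed elsewhere: timer 1.8 media 10.5 dropper 1.8 purple 1.8
```

View pics/end_close.png

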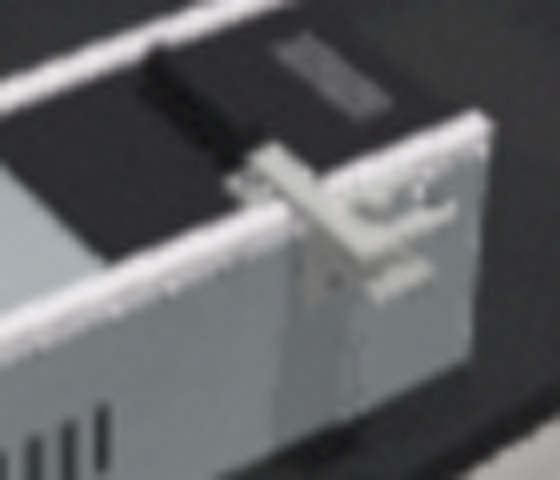

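View pics/end.png

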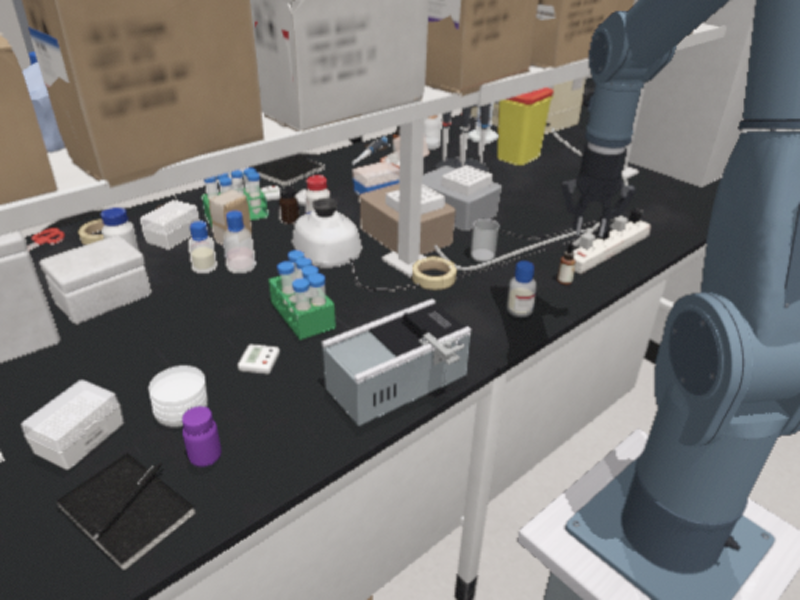

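The hook encloses the pin (close-up around (400,210)), and the rib edges at -0.039..-0.027 put the cover within about 2 mm of home. The media bottle's pixels changed, probably from the arm's shadow, so I compare its 3D position before handing in.

```bash
python3 - <<'E'
from h import *
c=manip.calibration("scene")
for n in("scene0.npz","end.npz"):
    X=deproj(c,np.load(n)["d"])[160:205,318:350].reshape(-1,3); X=X[(X[:,2]>.02)&(X[:,2]<.13)&(X[:,0]<.57)]; m=np.median(X,0); print(n,len(X),m.round(4),X.min(0).round(3),X.max(0).round(3))
    last=m if n=="scene0.npz" else np.abs(m-last).max()
print(last,manip.current_clock())
if last<.003: manip.hand_in(); print("handed in")
E
```

```text
scene0.npz 444 [ 0.5019 -0.2581  0.0706] [ 0.482 -0.297  0.02 ] [ 0.534 -0.243  0.118]
end.npz 439 [ 0.5023 -0.2583  0.07  ] [ 0.483 -0.292  0.02 ] [ 0.536 -0.242  0.119]
0.0006058487641334293 25.3333
the job is handed in; nothing more can be done
handed in
```

I slid the cover back to about 0.136 m, stood the amber jar upright in the compartment and let it go. Then I slid the cover home over it and handed the job in at about 25 s.

**What the last checks showed**
- **Jar:** it touched the floor at the expected height. After release its top measured 94 mm above the worktop, so it stands upright.
- **Cover:** it stopped against 14.5 N. I estimate it is 1–2 mm from home, within the 4 mm at which the latch flips shut.
- **Hook and latch:** the close-up shows the hook around the pin. The picture is too coarse to show the latch bar, so I infer it is shut from the cover's position.
- **Bystanders:** the timer, dropper bottle and purple jar look unchanged. The media bottle's pixels had changed, probably from the arm's shadow, but its measured position moved only 0.6 mm.
- **Robot:** the arm is clear, touching nothing.

The top camera gave only a blank grey picture, so everything was measured with the scene camera.

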